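# Weigh the canister without its outer lid

## Robot

A 6-joint arm with a two-finger parallel gripper is mounted at the origin on the work surface. World frame = base frame: x ahead of the robot, y to its left, z up, the work surface at z = 0. Lengths are in m, angles in rad, forces in N, time in s.
With the tool pointing down it reaches from about 0.275 to 0.775 m from the base axis. Payload 14.6 kg.
Tool frame: the origin (TCP) lies at the very end of the fingers, on their centre line; the grasp point (between the pads) lies 19 mm behind it; z points along the fingers, y is the line along which they close (so a half turn about z gives the same grasp; the last joint's range is limited). The gripper opens to 85 mm and grips with 20 to 120 N. Pads are 22 mm wide; open, the fingers measure 114 mm over their backs; the gripper's body (76 mm by 85 mm) begins 54 mm behind the grasp point. The pads swing forward as they close: fully open they stand 13 mm farther back than shut.
Start: joints at [0.982, 0.263, -0.048, 1.259, 0, 1.415], TCP at [0.221, 0.476, 0.231] pointing down, gripper open.
Joint ranges: [-2.65, 2.65], [-0.89, 1.7], [-1.18, 1.37], [-2.13, 2.11], [-1.35, 1.29], [-3.14, 3.14]. Speed limits (rad/s): [1.89, 1.89, 2.57, 2.79, 3.14, 3.14].

## Interface

Orientations are given as a unit quaternion [w, x, y, z].
In Python, from cell import robot, get_image, observe gives the robot as it stands (robot), with the cameras as plain functions and the readings as plain functions.
- The arm moves only by the tool creep_tool, called after "Request:" as name([rows], argument=value, ...), one row to a line, values as JSON. Schema: {"type":"object","properties":{"plan":{"type":"array","items":{"type":"array","items":{"type":"number"},"minItems":7,"maxItems":7},"minItems":1,"maxItems":10},"grip_force":{"type":"number"},"only":{"type":"string"},"quiet":{"type":"boolean"},"lines":{"type":"string"}},"required":["plan"],"additionalProperties":false}. plan is a list of rows, 1 to 10 of them, each of 7 numbers: a rotation vector rx, ry, rz in parts of the range, where 1.0 means 2 pi rad, then dx, dy, dz in fractions of the full range, 1 being 0.8 m, then the finger opening in m; each row is the pose to reach, as a shift and turn from the pose commanded when the call began, along the tool's axes at that moment; what a row does not reach only later rows make up. A row lasts 1/8 s, in which the tool goes at most 0.0625 m and 0.188 rad, less where a joint would pass 70% of its speed; a pose out of reach is approached as far as the arm can. The fingers move at their own pace and stop on an object; grip_force is the grip in N (left out, the last holds). Time passes only in rows, so rows that do not move let the fingers close. The tool returns the time, the measured TCP pose, the force, the opening and the grip force at its end. only (a regular expression) keeps the lines of the reply that match it, lines (a string "A,B") keeps lines A to B, and quiet returns only ok. A shift or turn number past 1, either way, is cut back to 1. Input that does not fit is refused with a message, and nothing moves.
- observe(): the state, without advancing time (a new reading comes with each control period).
- get_image(name): name is "scene" or "top" or "wrist"; returns a dict with "img" (420x560x3 uint8, red, green, blue), "fx", "fy", "cx", "cy" (pixels), "origin" and "orientation" of the camera in the world. Camera axes: x right, y down, z forward; pixel columns grow to the right and rows downward; lengths in m; the calibration is good to about 2 mm. A picture is of the moment at which its call begins. There is no depth.
- robot.close_job(): hands the job in; it is judged then, once.
The state is a dict: "time": time; "joints": joint angles; "joint_velocities": joint speeds; "joint_efforts": joint torques, N m; "ee_pos": TCP position; "tool_rot": TCP orientation; "force": force on the tool from outside, world axes, zero at the start; "wrist_torque": the same for the moment, N m; "finger_gap": finger opening in m; "grip_force": force on a finger pad.
Only numpy, scipy, OpenCV 4.12 (cv2) and the standard library are available. Lean on these libraries where they do the work, as an engineer would, in place of code of your own. Each camera call takes 0.05 s, during which the arm holds its last target. There are 200 camera calls.

## Task

Stand the steel canister centred on the narrow pan of the scale and let go, then take the nested double lid by the orange knob, so that both lids come together, and lower it onto the canister until seated; set things down, do not drop them. Let go of the knob and lift only the green outer lid by its collar until it is clear above the knob, leaving the yellow inner lid seated and untouched. Finish while holding the outer lid up there, so that the scale weighs just the canister and its inner lid, and leave everything else on the bench where it is.

Things in the scene. Friction and masses are not known exactly. Their poses are not given: they have to be found in the camera images.
- canister: loose open-topped stainless canister, its lowest 25 mm blue, 58 mm outer diameter, 85 mm tall, wall 3 mm (mouth 52 mm), 0.2 to 0.4 kg, starts upright on the bench. Origin: centre of its underside; z up to the mouth, so the rim is at z = 85 mm
- scale: fixed grey bench scale, body 140 mm (its x) by 120 mm (its y) by 30 mm tall, green display towards its -x side, a small black round pan raised on a neck. Rigid, the pan does not sink. Origin: centre of its underside
- pan (a point): centre of the top face of the scale's round black pan: pan 44 mm in diameter (narrower than the canister), its top 50 mm above the bench, 25 mm from the scale's centre towards its +x; axes as the scale's
- mat: flat blue mat, 130 x 130 x 6 mm, fixed on the bench, on which the nested double lid waits. Origin: centre of its underside
- inner_lid: loose yellow lid with orange knob, 0.1 kg. Origin: centre of its flange's underside, which rests on the canister's rim; z up. Flange 58 mm wide, z 0 to 5 mm; plug below it 45 mm wide, down to z = -10 mm, its tip 39 mm wide, has 3.5 mm play all round in the mouth; 12 mm stem, then upright round knob 16 mm wide, z 30 to 60 mm. On the mat it stands on its plug, origin 16 mm above the bench
- outer_lid: loose green lid, 0.07 kg, over the inner lid, whose knob sticks up through its hole; not locked: lifting the knob lifts both. Origin: centre of its disc's underside, nested 5 mm above the inner lid's origin; z up. Disc 68 mm wide, z 0 to 4 mm; edge skirt, 63 mm inside, down to z = -8 mm; round collar to grip, 34 mm wide, hole 24 mm, z 4 to 28 mm. Nested, the knob stands 27 mm above the collar
- pill_jar: bystander: small amber jar with white cap, 38 mm diameter, 55 mm tall; origin at its underside
- tape_box: bystander: small cardboard box, 50 x 36 x 30 mm; origin at its underside
- feed_bottle_a: bystander: clear glass bottle, 54 mm diameter, 125 mm tall; origin at its underside
- feed_bottle_b: bystander: a second such glass bottle; origin at its underside
- mug: bystander: blue mug, 76 mm diameter, 90 mm tall; origin at its underside
- wipes_tub: bystander: white wipes tub, 90 mm diameter, 150 mm tall; origin at its underside
- dish: bystander: shallow steel dish, 90 mm diameter, 30 mm tall; origin at its underside

How it is judged:
On the way, in this order (a step that is already met when the one before it is completed fails the run):
1. the canister stands upright and centred on the scale's pan, let go (horizontal distance between canister and pan below 0.01 m and z of canister in the frame of pan between -0.004 and 0.004 m and angle between canister's own z axis and vertical below 0.06 rad and contact force between the fingers and canister below 0.1 N), for 0.2 s.
2. both nested lids are seated on the canister, which still stands on the pan, and the fingers have let go of the lids (horizontal distance between canister and pan below 0.01 m and z of canister in the frame of pan between -0.004 and 0.004 m and angle between canister's own z axis and vertical below 0.06 rad and horizontal distance between inner_lid and canister below 0.006 m and z of inner_lid in the frame of canister between 0.082 and 0.088 m and angle between the z axis of inner_lid and the z axis of canister, either way round below 0.06 rad and horizontal distance between outer_lid and inner_lid below 0.006 m and z of outer_lid in the frame of inner_lid between 0.002 and 0.008 m and contact force between the fingers and inner_lid below 0.1 N and contact force between the fingers and outer_lid below 0.1 N), for 0.1 s.
At the end, for the whole second after the job is handed in: canister upright on the pan within 10 mm of its centre; inner lid seated on it (6 mm sideways, 3 mm in height, 0.06 rad), not touched by the robot; the fingers hold the outer lid still and clear, its disc at least 70 mm above the inner lid's seat (knob top: 60 mm) (all of step 1 and horizontal distance between inner_lid and canister below 0.006 m and z of inner_lid in the frame of canister between 0.082 and 0.088 m and angle between the z axis of inner_lid and the z axis of canister, either way round below 0.06 rad and contact force between canister and scale above 0.5 N and contact force between the fingers and inner_lid below 0.1 N and z of outer_lid in the frame of inner_lid above 0.07 m and contact force between the fingers and outer_lid above 1 N and contact force between outer_lid and inner_lid below 0.05 N and contact force between outer_lid and canister below 0.05 N and linear speed of outer_lid below 0.05 m/s); the arm keeps its last pose, push and grip.
It fails at once if the two lids come apart before the inner lid is seated on the canister, or the inner lid leaves its seat afterwards (distance between outer_lid and inner_lid above 0.02 m and not (horizontal distance between inner_lid and canister below 0.006 m and z of inner_lid in the frame of canister between 0.082 and 0.088 m and angle between the z axis of inner_lid and the z axis of canister, either way round below 0.06 rad)).
It fails at once if the fingers touch the inner lid once the outer lid has been lifted off it (distance between outer_lid and inner_lid above 0.02 m and contact force between the fingers and inner_lid above 0.5 N).
It fails at once if the canister is dropped onto the scale (horizontal distance between canister and pan below 0.04 m and z of canister in the frame of pan above 0.01 m and contact force between the fingers and canister below 0.1 N).
It fails at once if the lids are dropped onto the canister (horizontal distance between inner_lid and canister below 0.04 m and z of inner_lid in the frame of canister above 0.095 m and contact force between the fingers and inner_lid below 0.1 N and contact force between the fingers and outer_lid below 0.1 N).
It fails at once if a bystander is pushed or toppled (distance of any of pill_jar, tape_box, feed_bottle_a, feed_bottle_b, mug, wipes_tub, dish from where it was at the start of the episode above 0.03 m or angle between any of pill_jar, tape_box, feed_bottle_a, feed_bottle_b, mug, wipes_tub, dish's own z axis and vertical above 0.4 rad).
It also fails if it takes over 62 s, if anything falls off the work surface, if the arm or the gripper's body presses on something with over 40 N, if the wrist force passes 120 N, or if a joint passes its speed limit or range.

## Working session

There is one attempt and no reset: what is moved stays moved. The work goes in short steps, Python scripts to look and compute and a tool call to move; the robot and the scene stay as the last step left them, time stands still between calls to the robot, and variables do not carry over. Pictures are saved under pics/ and viewed, at most 11 in all, crops included, and the job is handed in when it is done.

```bash
ls; mkdir -p pics; python3 - <<'E'
from cell import robot, get_image, observe
import cv2
for n in("scene","top"):
    d=get_image(n);cv2.imwrite(f"pics/{n}0.png",cv2.resize(d["img"][:,:,::-1],(800,600),interpolation=cv2.INTER_CUBIC))
    print(n,{k:d[k] for k in d if k!="img"})
print(observe())
E
```

```text
cell.py
pics
scene {'fx': 502.88921440246804, 'fy': 502.88921440246804, 'cx': 287.538031520332, 'cy': 211.8422342548181, 'origin': array([1.12164999, 0.83728184, 0.87997863]), 'orientation': array([-0.12241929,  0.25292971,  0.86760604, -0.41024364])}
top {'fx': 382.9758321270372, 'fy': 382.9758321270372, 'cx': 278.5527545977986, 'cy': 211.4005999370665, 'origin': array([ 0.4532963 , -0.01524852,  1.30769692]), 'orientation': array([ 0.03077227, -0.70484192,  0.70832227, -0.02303258])}
{'time': 0.1, 'joints': array([ 9.81688694e-01,  2.63476499e-01, -4.88234111e-02,  1.25942462e+00,
        4.76723796e-05,  1.41550489e+00]), 'joint_velocities': array([ 0.00016628, -0.00117506,  0.00206348, -0.00097231,  0.00183531,
       -0.00012757]), 'joint_efforts': array([ 3.52470139e-03, -6.38576961e+01,  3.85060716e+01,  1.00011131e-02,
       -6.79561026e-05, -1.09371047e-05]), 'ee_pos': array([0.22053458, 0.47617889, 0.23089084]), 'tool_rot': array([-1.90981130e-04,  2.15211192e-01,  9.76567421e-01, -4.23654477e-04]), 'force': array([-0.71960262,  0.56993151, -0.41347937]), 'wrist_torque': array([ 0.01664091,  0.01214645, -0.0154215 ]), 'grip_force': 0.0, 'finger_gap': 0.08562179262759986}
```

View pics/scene0.png

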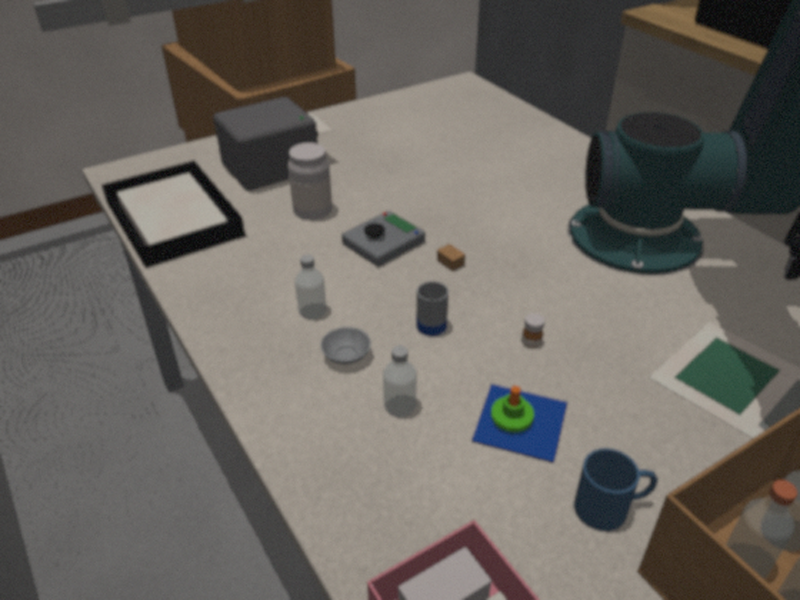

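View pics/top0.png

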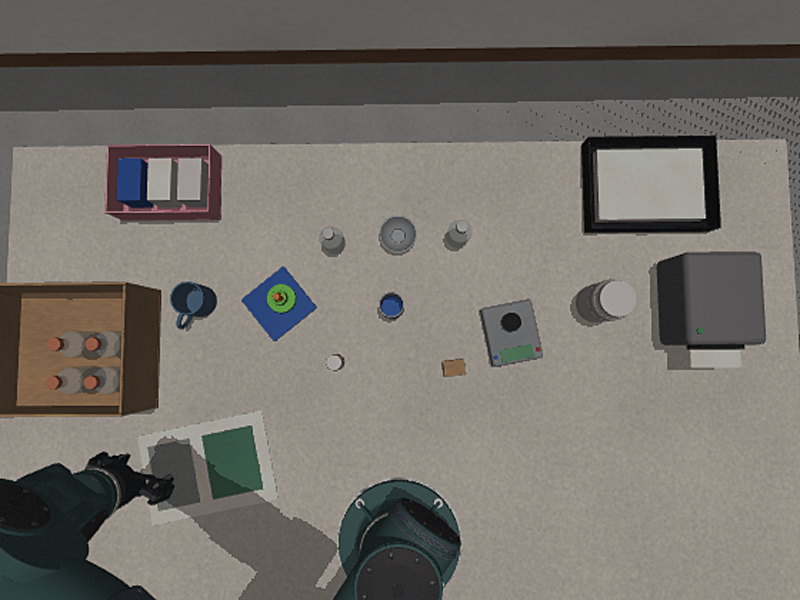

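```bash
cat > h.py <<'E'
import numpy as np,cv2
from scipy.spatial.transform import Rotation as R
def rot(q): return R.from_quat([q[1],q[2],q[3],q[0]])
def hit(d,u,v,z):
    r=rot(d["orientation"]).apply([(u-d["cx"])/d["fx"],(v-d["cy"])/d["fy"],1]);o=np.array(d["origin"])
    return o+r*(z-o[2])/r[2]
def proj(d,p):
    c=rot(d["orientation"]).inv().apply(np.array(p)-d["origin"]);return c[0]/c[2]*d["fx"]+d["cx"],c[1]/c[2]*d["fy"]+d["cy"]
E
python3 - <<'E'
from cell import robot, get_image, observe
from h import *
t=get_image("top");s=get_image("scene")
def crop(d,u,v,w=22,k=9):
    return cv2.resize(d["img"][v-w:v+w,u-w:u+w,::-1],None,fx=k*.6,fy=k*.6,interpolation=cv2.INTER_CUBIC)
rows=[np.hstack([crop(t,274,214),crop(t,358,225),crop(t,197,208)]),np.hstack([crop(s,302,214),crop(s,264,162),crop(s,359,287)])]
o=np.vstack(rows);print(o.shape);cv2.imwrite("pics/c.png",o)
E
```

```text
(476, 714, 3)
```

View pics/c.png

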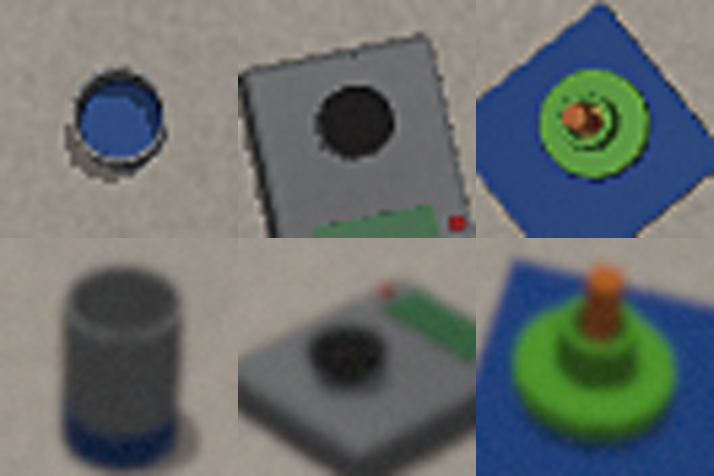

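```bash
python3 - <<'E'
from cell import robot, get_image, observe
from h import *
t=get_image("top");s=get_image("scene")
f=lambda x,c:c-22+x/5.41-.5
P=[("can",.085,(119.5,274,118,214),(123,302,303-238,214)),("pan",.05,(117,358,122.5,225),(110,264,352-238,162)),("lid",.025,(118.5,197,124,208),(118.5,359,368-238,287))]
for n,z,a,b in P:
    print(n,*[np.round(hit(d,f(c[0],c[1]),f(c[2],c[3]),z),4) for d,c in((t,a),(s,b))])
# bystanders rough, 800px
for n,z,u,v in [("jar",.055,335,362),("box",.03,454,368),("botA",.125,328,233),("botB",.125,461,228),("dish",.03,398,236),("mug",.09,195,300),("tub",.15,613,300),("scaleC1",.03,480,310),("sC2",.03,529,299),("sC3",.03,542,356),("sC4",.03,491,366)]:
    print(n,np.round(hit(t,u*.7,v*.7,z)[:2],3))
E
```

```text
can [0.5405 0.0139 0.085 ] [0.5449 0.0134 0.085 ]
pan [ 0.5027 -0.259   0.05  ] [ 0.5062 -0.2579  0.05  ]
lid [0.5627 0.2753 0.025 ] [0.567  0.2766 0.025 ]
jar [0.412 0.142]
box [ 0.397 -0.131]
botA [0.696 0.15 ]
botB [ 0.705 -0.141]
dish [ 0.707 -0.002]
mug [0.553 0.453]
tub [ 0.543 -0.457]
scaleC1 [ 0.531 -0.193]
sC2 [ 0.556 -0.308]
sC3 [ 0.423 -0.335]
sC4 [ 0.401 -0.216]
```

Careful with the scale: shifts go in shares of 0.8 m and turns go in shares of 2 pi rad. That gives: -0.486 m is -0.6075, -0.284 m is -0.355, -0.434 rad is -0.0691.

Request:
creep_tool([
  [0, 0, -0.0239, -0.1875, -0.1125, 0, 0.085],
  [0, 0, -0.0477, -0.375, -0.225, 0, 0.085],
  [0, 0, -0.0691, -0.6075, -0.355, 0.025, 0.085],
  [0, 0, -0.0691, -0.6075, -0.355, 0.025, 0.085],
  [0, 0, -0.0691, -0.6075, -0.355, 0.025, 0.085],
  [0, 0, -0.0691, -0.6075, -0.355, 0.025, 0.085],
  [0, 0, -0.0691, -0.6075, -0.355, 0.025, 0.085],
  [0, 0, -0.0691, -0.6075, -0.355, 0.025, 0.085],
  [0, 0, -0.0691, -0.6075, -0.355, 0.025, 0.085],
  [0, 0, -0.0691, -0.6075, -0.355, 0.025, 0.085],
], grip_force=40)

```text
time: 1.55
ee_pos: [0.5439, 0.0112, 0.2104]
tool_rot: [-0.0, 0.002, 1.0, -0.0]
force: [-0.3, 0.8, -0.2]
finger_gap: 0.0851
grip_force: 0.0
```

```bash
python3 - <<'E'
from cell import robot, get_image, observe
from h import *
d=get_image("wrist");o=observe()
print(o["ee_pos"],o["tool_rot"],{k:d[k] for k in d if k!="img"})
im=d["img"][:,:,::-1].copy()
u,v=proj(d,(.5427,.0137,.085));print(u,v)
cv2.circle(im,(int(u),int(v)),2,(0,0,255),-1)
cv2.imwrite("pics/w1.png",cv2.resize(im,(800,600),interpolation=cv2.INTER_CUBIC))
E
```

```text
[0.54286659 0.01282785 0.21060101] [-5.04987039e-04  1.25125194e-03  9.99999088e-01  5.40610387e-05] {'fx': 375.93739920612023, 'fy': 375.93739920612023, 'cx': 279.12169600493144, 'cy': 202.90462194388377, 'origin': array([0.47426795, 0.0108389 , 0.35297018]), 'orientation': array([0.09717458, 0.70200344, 0.69889477, 0.09640726])}
283.6033923890747 193.6365878003022
```

View pics/w1.png

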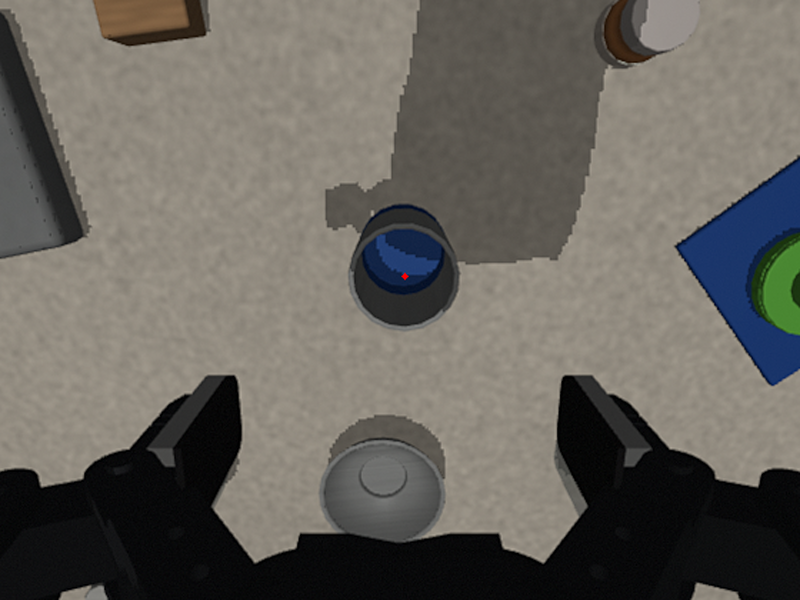

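Scaled: 0.18 m is 0.225, 0.16 m is 0.2.

Request:
creep_tool([
  [0, 0, 0, 0, 0.0013, 0.075, 0.085],
  [0, 0, 0, 0, 0.0013, 0.15, 0.085],
  [0, 0, 0, 0, 0.0013, 0.2, 0.085],
  [0, 0, 0, 0, 0.0013, 0.225, 0.085],
  [0, 0, 0, 0, 0.0013, 0.225, 0.085],
  [0, 0, 0, 0, 0.0013, 0.225, 0.05],
  [0, 0, 0, 0, 0.0013, 0.225, 0.05],
  [0, 0, 0, 0, 0.0013, 0.225, 0.05],
  [0, 0, 0, 0, 0.0013, 0.225, 0.05],
  [0, 0, 0, 0, 0.0013, 0.225, 0.05],
], grip_force=40)

```text
time: 2.85
ee_pos: [0.543, 0.0155, 0.0329]
tool_rot: [0.001, -0.0, 1.0, -0.0]
force: [-2.8, 1.5, 9.4]
finger_gap: 0.0584
grip_force: 41.0
```

Request:
creep_tool([
  [0, 0, 0, 0, 0, 0, 0.05],
  [0, 0, 0, 0, 0, 0, 0.05],
])

```text
time: 3.1
ee_pos: [0.5429, 0.0155, 0.0329]
tool_rot: [0.001, -0.0, 1.0, -0.0]
force: [-2.1, 0.2, 8.6]
finger_gap: 0.0585
grip_force: 41.0
```

Scaled: -0.272 m is -0.34, -0.09 m is -0.1125.

Request:
creep_tool([
  [0, 0, 0, 0, 0, -0.05, 0.05],
  [0, 0, 0, 0, 0, -0.1125, 0.05],
  [0, 0, 0, 0.01, -0.075, -0.1125, 0.05],
  [0, 0, 0, 0.02, -0.15, -0.1125, 0.05],
  [0, 0, 0, 0.03, -0.225, -0.1125, 0.05],
  [0, 0, 0, 0.04, -0.2875, -0.1125, 0.05],
  [0, 0, 0, 0.0475, -0.34, -0.1125, 0.05],
  [0, 0, 0, 0.0475, -0.34, -0.1125, 0.05],
  [0, 0, 0, 0.0475, -0.34, -0.1125, 0.05],
])

```text
time: 4.22
ee_pos: [0.5043, -0.2563, 0.1218]
tool_rot: [0.0, 0.0, 1.0, 0.0]
force: [0.2, 0.9, -1.1]
finger_gap: 0.0583
grip_force: 44.5
```

```bash
python3 - <<'E'
from cell import robot, get_image, observe
from h import *
def crop(d,u,v,w,h,k): return cv2.resize(d["img"][v-h:v+h,u-w:u+w,::-1],None,fx=k,fy=k,interpolation=cv2.INTER_CUBIC)
d=get_image("wrist");s=get_image("scene");t=get_image("top");o=observe()
np.save("pics/s.npy",s["img"])
print(o["ee_pos"],o["tool_rot"],d["origin"],d["orientation"])
print(proj(s,(.5045,-.2585,.05)),proj(t,(.5045,-.2585,.05)))
w=cv2.resize(d["img"][:,:,::-1],(400,300))
a=crop(s,264,155,40,30,5);cv2.imwrite("pics/w2.png",np.hstack([a,w]))
E
```

```text
[ 0.50453284 -0.2555934   0.12160351] [ 9.82334460e-05 -7.44148218e-04  9.99999718e-01 -8.29359508e-06] [ 0.43449393 -0.2569437   0.26432052] [0.09721719 0.70062801 0.70017678 0.0970654 ]
(np.float64(262.22254488278367), np.float64(160.31875606065174)) (np.float64(356.96108647092444), np.float64(224.5938020927931))
```

View pics/w2.png

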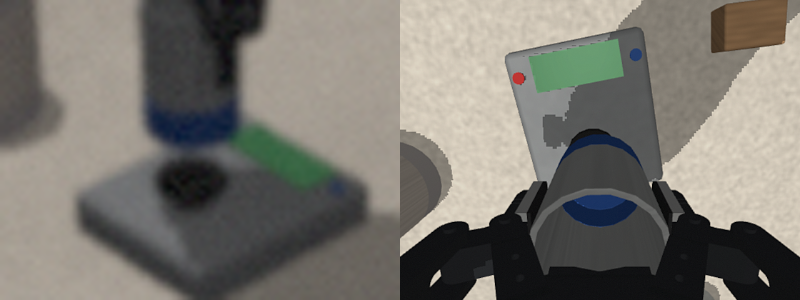

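```bash
python3 - <<'E'
from cell import robot, get_image, observe
from h import *
s=get_image("scene");a=np.linspace(0,6.28,200)
for x,y in((.5043,-.256),(.5043,-.2585),(.5003,-.256)):
    for z in (.0887,.0887+.025):
        q=np.array([proj(s,(x+.029*np.cos(b),y+.029*np.sin(b),z)) for b in a])
        print(x,y,z,(q.min(0)-[224,125]+.5)*5,(q.max(0)-[224,125]+.5)*5)
E
```

```text
0.5043 -0.256 0.0887 [144.63650918  99.26764021] [243.87356105 152.58304644]
0.5043 -0.256 0.1137 [142.93596333  62.73291966] [243.25483506 115.49341819]
0.5043 -0.2585 0.0887 [142.52593808  97.38304904] [241.65627409 150.58041014]
0.5043 -0.2585 0.1137 [140.80432569  60.86828381] [241.01414337 113.51068682]
0.5003 -0.256 0.0887 [150.59361953  97.37006302] [249.70977356 150.5650062 ]
0.5003 -0.256 0.1137 [148.95985327  60.85651549] [249.15517876 113.49653325]
```

Scaled: 0.039 m is 0.0488, -0.002 m is -0.0025.

Request:
creep_tool([
  [0, 0, 0, 0, -0.0025, 0.0188, 0.05],
  [0, 0, 0, 0, -0.0025, 0.0375, 0.05],
  [0, 0, 0, 0, -0.0025, 0.045, 0.05],
  [0, 0, 0, 0, -0.0025, 0.0475, 0.05],
  [0, 0, 0, 0, -0.0025, 0.0488, 0.05],
  [0, 0, 0, 0, -0.0025, 0.0488, 0.05],
  [0, 0, 0, 0, -0.0025, 0.0488, 0.05],
])

```text
time: 5.3
ee_pos: [0.5039, -0.2581, 0.083]
tool_rot: [-0.0, -0.0, 1.0, 0.0]
force: [-6.3, 4.9, 10.2]
finger_gap: 0.058
grip_force: 45.4
```

Scaled: -0.12 m is -0.15, -0.06 m is -0.075.

Request:
creep_tool([
  [0, 0, 0, 0, 0, 0, 0.062],
  [0, 0, 0, 0, 0, 0, 0.07],
  [0, 0, 0, 0, 0, 0, 0.085],
  [0, 0, 0, 0, 0, 0, 0.085],
  [0, 0, 0, 0, 0, 0, 0.085],
  [0, 0, 0, 0, 0, -0.025, 0.085],
  [0, 0, 0, 0, 0, -0.075, 0.085],
  [0, 0, 0, 0, 0, -0.15, 0.085],
])

```text
time: 6.3
ee_pos: [0.5036, -0.2581, 0.2026]
tool_rot: [-0.001, -0.0, 1.0, 0.001]
force: [0.8, -1.2, -1.3]
finger_gap: 0.0852
grip_force: 0.0
```

```bash
python3 - <<'E'
from cell import robot, get_image, observe
from h import *
def crop(d,u,v,w,h,k): return cv2.resize(d["img"][v-h:v+h,u-w:u+w,::-1],None,fx=k,fy=k,interpolation=cv2.INTER_CUBIC)
d=get_image("wrist");s=get_image("scene");o=observe()
print(o["ee_pos"])
for D in(d,s): print(proj(D,(.5045,-.2585,.135)))
w=cv2.resize(d["img"][:,:,::-1],(400,300))
a=crop(s,264,150,40,30,5);cv2.imwrite("pics/w3.png",np.hstack([a,w]))
q=np.array([proj(d,(.5045+.029*np.cos(b),-.2585+.029*np.sin(b),.135)) for b in np.linspace(0,6.28,99)])/1.4
print(q.min(0)+[400,0],q.max(0)+[400,0])
E
```

```text
[ 0.50611949 -0.2598206   0.20790656]
(np.float64(279.5976689468419), np.float64(221.5780243685701))
(np.float64(261.42319435857866), np.float64(135.47887626452092))
[564.52673786 123.66338437] [634.88687667 190.51602375]
```

View pics/w3.png

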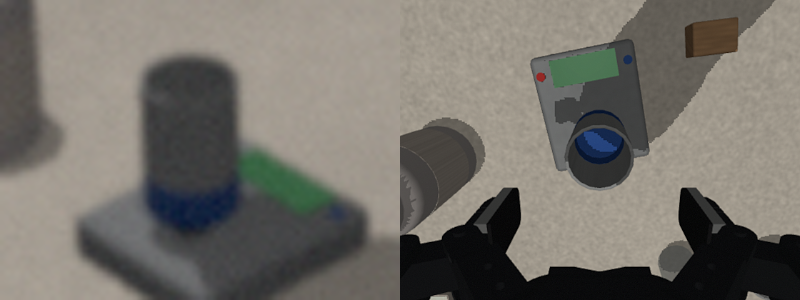

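Scaled: 0.534 m is 0.6675, -0.06 m is -0.075.

Request:
creep_tool([
  [0, 0, 0, -0.075, 0.6675, 0, 0.05],
  [0, 0, 0, -0.075, 0.6675, 0, 0.05],
  [0, 0, 0, -0.075, 0.6675, 0, 0.05],
  [0, 0, 0, -0.075, 0.6675, 0, 0.05],
  [0, 0, 0, -0.075, 0.6675, 0, 0.05],
  [0, 0, 0, -0.075, 0.6675, 0, 0.05],
  [0, 0, 0, -0.075, 0.6675, 0, 0.05],
  [0, 0, 0, -0.075, 0.6675, 0, 0.05],
  [0, 0, 0, -0.075, 0.6675, 0, 0.05],
  [0, 0, 0, -0.075, 0.6675, 0, 0.05],
])

```text
time: 7.65
ee_pos: [0.564, 0.2778, 0.2014]
tool_rot: [-0.0, -0.002, 1.0, 0.0]
force: [-0.5, -0.6, -0.2]
finger_gap: 0.0499
grip_force: 0.0
```

Request:
creep_tool([
  [0, 0, 0, 0, 0, 0, 0.05],
  [0, 0, 0, 0, 0, 0, 0.05],
])

```text
time: 7.9
ee_pos: [0.5643, 0.2744, 0.2024]
tool_rot: [0.0, 0.0, 1.0, -0.0]
force: [0.6, -0.2, -0.5]
finger_gap: 0.0503
grip_force: 0.0
```

```bash
python3 - <<'E'
from cell import robot, get_image, observe
from h import *
d=get_image("wrist");o=observe()
print(o["ee_pos"],o["tool_rot"])
A=np.linspace(0,6.28,99)
for n,z,r in(("disc",.025,.034),("knobtop",.076,.008)):
    q=np.array([proj(d,(.565+r*np.cos(b),.2758+r*np.sin(b),z)) for b in A]);print(n,q.min(0),q.max(0))
im=d["img"][60:360,80:480,::-1]
cv2.imwrite("pics/w4.png",cv2.resize(im,(800,600),interpolation=cv2.INTER_CUBIC))
E
```

```text
[0.5643164  0.27442095 0.20244604] [ 4.81209858e-05  5.41684426e-04  9.99999852e-01 -2.34322750e-05]
disc [242.56206461 141.55245068] [320.74882758 218.07132973]
knobtop [271.26562336 185.20194611] [292.89585207 206.1369111 ]
```

View pics/w4.png

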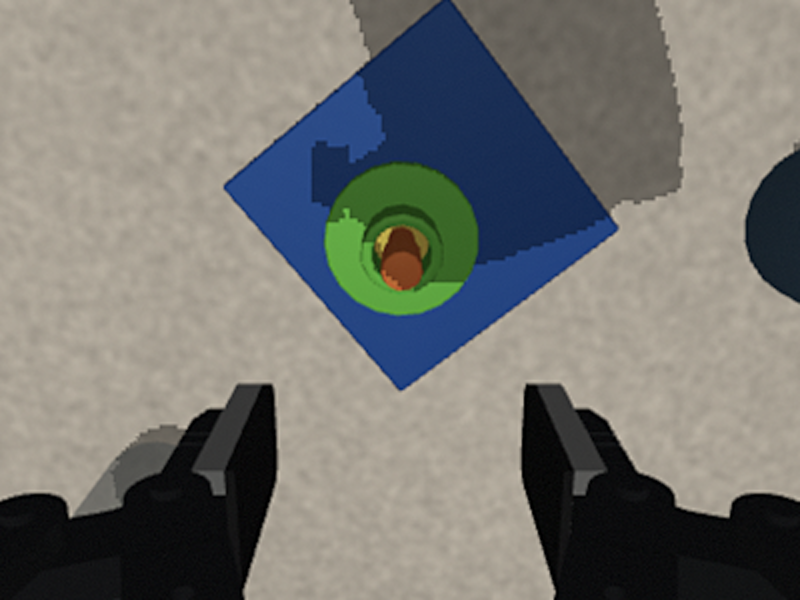

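Scaled: 0.15 m is 0.1875, 0.0013 m is 0.0016.

Request:
creep_tool([
  [0, 0, 0, 0, 0.0016, 0.075, 0.05],
  [0, 0, 0, 0, 0.0016, 0.1375, 0.05],
  [0, 0, 0, 0, 0.0016, 0.175, 0.045],
  [0, 0, 0, 0, 0.0016, 0.1875, 0.035],
  [0, 0, 0, 0, 0.0016, 0.1875, 0.03],
  [0, 0, 0, 0, 0.0016, 0.1875, 0.01],
  [0, 0, 0, 0, 0.0016, 0.1875, 0.01],
  [0, 0, 0, 0, 0.0016, 0.1875, 0.01],
  [0, 0, 0, 0, 0.0016, 0.1875, 0.01],
  [0, 0, 0, 0, 0.0016, 0.1875, 0.01],
], grip_force=40)

```text
time: 9.2
ee_pos: [0.5651, 0.2768, 0.0536]
tool_rot: [0.001, -0.0, 1.0, 0.0]
force: [0.1, -1.5, 7.3]
finger_gap: 0.0141
grip_force: 39.7
```

Request:
creep_tool([
  [0, 0, 0, 0, 0, 0, 0.01],
  [0, 0, 0, 0, 0, 0, 0.01],
])

```text
time: 9.45
ee_pos: [0.5651, 0.2768, 0.0536]
tool_rot: [0.001, -0.0, 1.0, 0.0]
force: [-0.7, -0.8, 6.8]
finger_gap: 0.0145
grip_force: 39.7
```

Request:
creep_tool([
  [0, 0, 0, 0, 0, -0.0125, 0.01],
  [0, 0, 0, 0, 0, -0.0375, 0.01],
  [0, 0, 0, 0, 0, -0.0875, 0.01],
  [0, 0, 0, 0, 0, -0.15, 0.01],
  [0, 0, 0, 0, 0, -0.2, 0.01],
  [0, 0, 0, 0, 0, -0.225, 0.01],
  [0, 0, 0, 0, 0, -0.225, 0.01],
  [0, 0, 0, 0, 0, -0.225, 0.01],
])

```text
time: 10.45
ee_pos: [0.5639, 0.2766, 0.2314]
tool_rot: [-0.001, -0.0, 1.0, -0.0]
force: [0.4, 0.0, -2.2]
finger_gap: 0.0145
grip_force: 39.3
```

```bash
python3 - <<'E'
from cell import robot, get_image, observe
from h import *
d=get_image("wrist");s=get_image("scene");o=observe();print(o["ee_pos"],o["finger_gap"])
u,v=map(int,proj(s,(.565,.276,.21)));print(u,v)
a=cv2.resize(s["img"][v-30:v+30,u-40:u+40,::-1],None,fx=5,fy=5,interpolation=cv2.INTER_CUBIC)
b=cv2.resize(d["img"][180:420,120:440,::-1],(400,300))
cv2.imwrite("pics/w5.png",np.hstack([a,b]))
E
```

```text
[0.563734   0.27654736 0.23114807] 0.014306703249647307
367 226
```

View pics/w5.png

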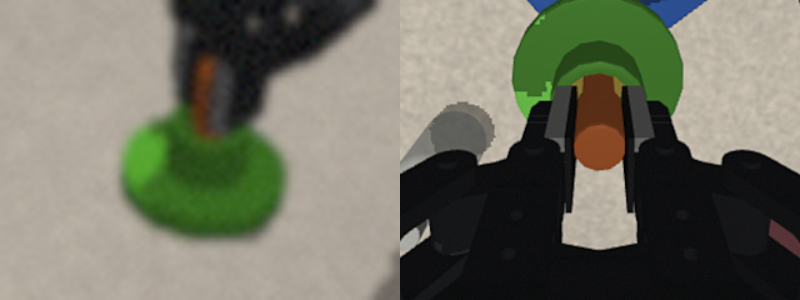

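Scaled: -0.46 m is -0.575, -0.06 m is -0.075.

Request:
creep_tool([
  [0, 0, 0, 0.0025, -0.025, 0, 0.01],
  [0, 0, 0, 0.0088, -0.075, 0, 0.01],
  [0, 0, 0, 0.0163, -0.1375, 0, 0.01],
  [0, 0, 0, 0.0238, -0.2, 0, 0.01],
  [0, 0, 0, 0.0313, -0.2625, 0, 0.01],
  [0, 0, 0, 0.0388, -0.325, 0, 0.01],
  [0, 0, 0, 0.0463, -0.3875, 0, 0.01],
  [0, 0, 0, 0.0538, -0.45, 0, 0.01],
  [0, 0, 0, 0.06, -0.5125, 0, 0.01],
  [0, 0, 0, 0.0663, -0.575, 0, 0.01],
])

```text
time: 11.8
ee_pos: [0.5101, -0.1854, 0.232]
tool_rot: [-0.0, 0.0, 1.0, 0.0]
force: [0.7, 0.1, -1.6]
finger_gap: 0.0141
grip_force: 39.2
```

Request:
creep_tool([
  [0, 0, 0, 0.005, -0.05, 0, 0.01],
  [0, 0, 0, 0.0075, -0.0813, 0, 0.01],
  [0, 0, 0, 0.0088, -0.0938, 0, 0.01],
  [0, 0, 0, 0.0088, -0.0938, 0, 0.01],
  [0, 0, 0, 0.0088, -0.0938, 0, 0.01],
])

```text
time: 12.42
ee_pos: [0.5043, -0.2574, 0.2323]
tool_rot: [-0.0, -0.0, 1.0, 0.0]
force: [-1.2, 0.1, -2.2]
finger_gap: 0.0147
grip_force: 39.3
```

```bash
python3 - <<'E'
from cell import robot, get_image, observe
from h import *
d=get_image("wrist");s=get_image("scene");t=get_image("top");o=observe();print(o["ee_pos"],o["tool_rot"],o["finger_gap"])
A=np.linspace(0,6.28,99);off=np.array
for n,D,c in(("lid@scene",s,(.5045,-.2585,.1985)),("can",s,(.5045,-.2585,.135))):
    r=.034 if n[0]=="l" else .029
    q=np.array([proj(D,(c[0]+r*np.cos(b),c[1]+r*np.sin(b),c[2])) for b in A]);print(n,(q.min(0)-[221,75]+.5)*5,(q.max(0)-[221,75]+.5)*5)
a=cv2.resize(s["img"][75:175,221:301,::-1],None,fx=5,fy=5,interpolation=cv2.INTER_CUBIC)
b=cv2.resize(d["img"][120:420,120:440,::-1],(400,375));b=np.vstack([b,np.zeros((125,400,3),np.uint8)])
cv2.imwrite("pics/w6.png",np.hstack([a,b]))
E
```

```text
[ 0.50445282 -0.25753805  0.23239234] [ 4.13827764e-05 -6.14380380e-04  9.99999810e-01 -1.35988023e-05] 0.014342070553500326
lid@scene [140.37426821 176.85409021] [262.3541146  236.03357993]
can [154.0026457  279.22787933] [255.13601531 331.37069291]
```

View pics/w6.png

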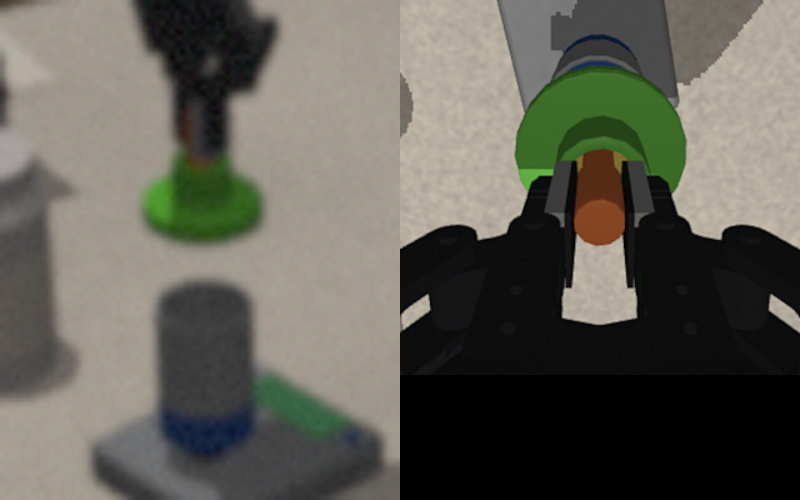

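Scaled: 0.0585 m is 0.0731, -0.001 m is -0.0013.

Request:
creep_tool([
  [0, 0, 0, 0, -0.0013, 0.0188, 0.01],
  [0, 0, 0, 0, -0.0013, 0.0375, 0.01],
  [0, 0, 0, 0, -0.0013, 0.05, 0.01],
  [0, 0, 0, 0, -0.0013, 0.0575, 0.01],
  [0, 0, 0, 0, -0.0013, 0.0625, 0.01],
  [0, 0, 0, 0, -0.0013, 0.0675, 0.01],
  [0, 0, 0, 0, -0.0013, 0.0713, 0.01],
  [0, 0, 0, 0, -0.0013, 0.0731, 0.01],
  [0, 0, 0, 0, -0.0013, 0.0731, 0.01],
])

```text
time: 13.7
ee_pos: [0.5043, -0.2593, 0.1738]
tool_rot: [-0.0, -0.0, 1.0, -0.0]
force: [1.0, -0.7, -1.1]
finger_gap: 0.0144
grip_force: 39.3
```

Scaled: 0.0015 m is 0.0019, 0.001 m is 0.0013.

Request:
creep_tool([
  [0, 0, 0, 0, 0, 0.0006, 0.01],
  [0, 0, 0, 0, 0, 0.0013, 0.01],
  [0, 0, 0, 0, 0, 0.0019, 0.01],
  [0, 0, 0, 0, 0, 0.0019, 0.01],
])

```text
time: 14.2
ee_pos: [0.5045, -0.2594, 0.1726]
tool_rot: [0.0, -0.0, 1.0, -0.0]
force: [-1.0, -0.1, 3.2]
finger_gap: 0.0144
grip_force: 39.8
```

Request:
creep_tool([
  [0, 0, 0, 0, 0, 0, 0.02],
  [0, 0, 0, 0, 0, 0, 0.03],
  [0, 0, 0, 0, 0, 0, 0.05],
  [0, 0, 0, 0, 0, 0, 0.055],
  [0, 0, 0, 0, 0, 0, 0.055],
  [0, 0, 0, 0, 0, 0, 0.055],
  [0, 0, 0, 0, 0, 0, 0.055],
])

```text
time: 15.08
ee_pos: [0.5043, -0.2593, 0.1723]
tool_rot: [0.0, -0.0, 1.0, -0.0]
force: [0.0, -1.0, -0.2]
finger_gap: 0.055
grip_force: 0.0
```

```bash
python3 - <<'E'
from cell import robot, get_image, observe
from h import *
d=get_image("wrist");s=get_image("scene");o=observe();print(o["ee_pos"],o["finger_gap"],o["force"])
A=np.linspace(0,6.28,99)
for n,c,r in(("disc",(.5045,-.2585,.144),.034),("knobtop",(.5045,-.2585,.195),.008)):
    q=np.array([proj(d,(c[0]+r*np.cos(b),c[1]+r*np.sin(b),c[2])) for b in A]);print(n,(q.min(0)-[120,120])*1.25+[400,0],(q.max(0)-[120,120])*1.25+[400,0])
a=cv2.resize(s["img"][95:175,221:301,::-1],None,fx=5,fy=5,interpolation=cv2.INTER_CUBIC)
b=cv2.resize(d["img"][120:420,120:440,::-1],(400,375));b=np.vstack([b,np.zeros((25,400,3),np.uint8)])
cv2.imwrite("pics/w7.png",np.hstack([a,b]))
E
```

```text
[ 0.50434392 -0.25932003  0.17229025] 0.05501364915385838 [ 1.02901136 -0.571821   -0.66719905]
disc [515.70424381  71.603004  ] [690.09139164 234.27181558]
knobtop [576.34271686 199.64594117] [632.30028801 249.58232188]
```

View pics/w7.png

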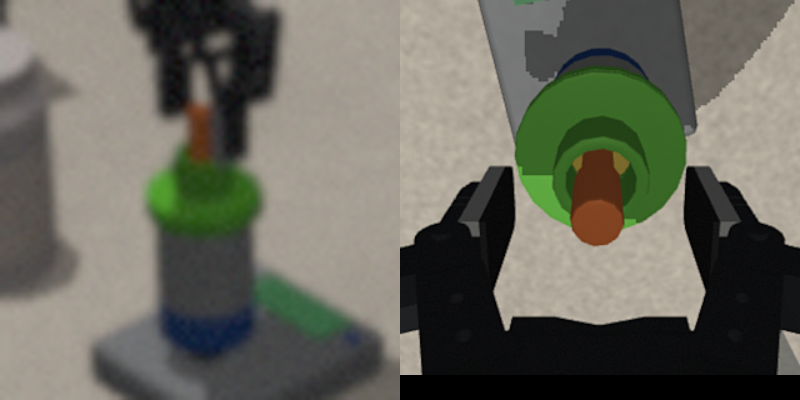

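Scaled: 0.024 m is 0.03, 0.016 m is 0.02.

Request:
creep_tool([
  [0, 0, 0, 0, 0, 0.01, 0.055],
  [0, 0, 0, 0, 0, 0.02, 0.055],
  [0, 0, 0, 0, 0, 0.03, 0.055],
  [0, 0, 0, 0, 0, 0.03, 0.055],
  [0, 0, 0, 0, 0, 0.03, 0.04],
  [0, 0, 0, 0, 0, 0.03, 0.03],
  [0, 0, 0, 0, 0, 0.03, 0.03],
  [0, 0, 0, 0, 0, 0.03, 0.028],
  [0, 0, 0, 0, 0, 0.03, 0.028],
  [0, 0, 0, 0, 0, 0.03, 0.028],
], grip_force=30)

```text
time: 16.42
ee_pos: [0.5045, -0.2594, 0.1486]
tool_rot: [0.0, -0.0, 1.0, -0.0]
force: [-0.2, 0.8, 6.8]
finger_gap: 0.0326
grip_force: 30.1
```

Request:
creep_tool([
  [0, 0, 0, 0, 0, -0.0025, 0.028],
  [0, 0, 0, 0, 0, -0.01, 0.028],
  [0, 0, 0, 0, 0, -0.025, 0.028],
  [0, 0, 0, 0, 0, -0.0438, 0.028],
  [0, 0, 0, 0, 0, -0.0625, 0.028],
  [0, 0, 0, 0, 0, -0.0813, 0.028],
  [0, 0, 0, 0, 0, -0.1, 0.028],
  [0, 0, 0, 0, 0, -0.1125, 0.028],
  [0, 0, 0, 0, 0, -0.1125, 0.028],
  [0, 0, 0, 0, 0, -0.1125, 0.028],
])

```text
time: 17.68
ee_pos: [0.5042, -0.2592, 0.2379]
tool_rot: [-0.0, -0.0, 1.0, 0.0]
force: [0.6, -0.6, -1.1]
finger_gap: 0.0327
grip_force: 29.9
```

```bash
python3 - <<'E'
from cell import robot, get_image, observe
from h import *
d=get_image("wrist");s=get_image("scene");o=observe();print(o["ee_pos"],o["finger_gap"],o["grip_force"])
a=cv2.resize(s["img"][75:175,221:301,::-1],None,fx=5,fy=5,interpolation=cv2.INTER_CUBIC)
b=cv2.resize(d["img"][120:420,120:440,::-1],(400,375));b=np.vstack([b,np.zeros((125,400,3),np.uint8)])
cv2.imwrite("pics/w8.png",np.hstack([a,b]))
E
```

```text
[ 0.50413796 -0.25916565  0.23776742] 0.03284099302162745 29.873141404241323
```

View pics/w8.png

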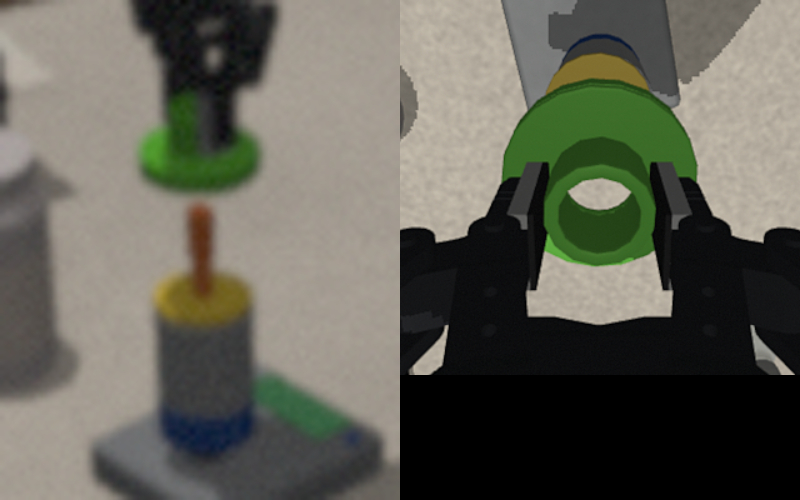

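The picture shows the outer lid held above the knob (knob top at about row 205, lid bottom at about row 190) and the yellow lid seated flat on the upright canister. I'm handing in.

```bash
python3 -c "
from cell import robot, get_image, observe
print(robot.close_job())"
```

```text
the job is handed in; nothing more can be done
None
```

I handed the job in at about 18 s; no verdict came back. In the last picture the canister stands on the pan with the yellow inner lid seated, and the gripper holds the green outer lid clear above the knob (raised about 90 mm).

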